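# Stand the rail post in the square foot

## Robot

A 7-joint arm with a two-finger parallel gripper is mounted at the origin on the work surface. World frame = base frame: x ahead of the robot, y to its left, z up, the work surface at z = 0. Lengths are in m, angles in degrees, forces in N, time in s.
With the tool pointing down it reaches from about 0.4 to 0.9 m from the base axis. Payload 5.5 kg.
Tool frame: the origin (TCP) lies on the centre line of the jaws, within the pads' length; the fingertips stand 19 mm ahead of it and the grasp point (between the pads) is the TCP; z points along the fingers, y is the direction in which the jaws open and shut (so a half turn about z gives the same grasp; the last joint's range is limited). The gripper opens to 92 mm and grips with 3 to 60 N. Pads are 19 mm wide; open, the fingers measure 130 mm over their backs; the gripper's body (75 mm by 190 mm) begins 47 mm behind the grasp point.
Start: joints at [79.767, 28.699, -24.465, 88.831, 12.651, 65.22, -12.049], TCP at [0.278, -0.588, 0.246] pointing down, gripper open.
Joint ranges: [-164.97, 164.97], [-17.58, 116.51], [-87.97, 89.64], [11.32, 138.91], [-80.73, 260.73], [10.89, 115.49], [-147.41, 147.41]. Speed limits (degrees/s): [147.25, 147.25, 180, 180, 180, 180, 180].

## Interface

Orientations are given as [roll, pitch, yaw] about the fixed x, y, z axes, in that order (R = Rz(yaw) Ry(pitch) Rx(roll)).
In Python, from station import arm gives the robot as it stands.
- The arm moves only by the shell command python3 -m handwheel 'ROWS' [FORCE]. ROWS is JSON, a list of rows, each a list of 5 numbers: the closure, from 0 (fully open) to 1 (shut), then the shift along the tool's x, y, z in units of 1000 mm (1.0 is 1000 mm), then the turn about the tool's z in units of pi/4 rad (1.0 is pi/4 rad). A call has 1 to 20 rows; each row is the pose to reach, as a shift and turn from the pose commanded when the call began, along the tool's axes at that moment; what a row does not reach only later rows make up. A row lasts 1/8 s, in which the tool goes at most 62.5 mm and 10.7 degrees, less where a joint would pass 70% of its speed; a pose out of reach is approached as far as the arm can. A call with a number of a shift or a turn outside -1 to 1 is refused whole. A call with a gripper value outside its range is refused whole. The fingers move at their own pace and stop on an object; FORCE is the grip in N (left out, the last holds). Time passes only in rows, so rows that repeat a pose let the fingers close. It gives the time, the measured TCP pose, the force and the opening at its end, in the units of the state.
- arm.get_obs(): the state, without advancing time (a new reading comes with each control period).
- arm.read_camera(name): name is "scene" or "side" or "wrist"; returns the picture (480x640x3 uint8, blue, green, red); there is no depth.
- arm.calibration(name): a dict with "K" (3x3 intrinsics, pixels), "R" (3x3) and "t" (3): a world point X has camera coordinates R X + t; the wrist camera has in their place "tool_from_camera" (4x4, takes a point from camera to tool coordinates, whose origin is the TCP and whose axes are the flange's). Camera axes: x right, y down, z forward; pixel columns grow to the right and rows downward; lengths in m; the calibration is good to about 2 mm. A picture is of the moment at which its call begins: read the wrist's pose just before it. calibration takes no time and is no camera call.
- arm.close_job(): hands the job in, once; it reports no verdict.
The state is a dict: "t": time; "joint_positions": joint angles; "qvel": joint speeds; "joint_efforts": joint torques, N m; "position": TCP position; "tcp_rot": TCP orientation; "ft_force": force on the tool from outside, world axes, zero at the start; "ft_torque": the same for the moment, N m; "opening": finger opening in m.
Only numpy, scipy, OpenCV 4.12 (cv2) and the standard library are available. Lean on these libraries where they do the work, as an engineer would, in place of code of your own. Each camera call takes 0.05 s, during which the arm holds its last target. There are 200 camera calls.

## Task

Stand the tall tube post upright in the sleeve of the foot with the square plate, right down so that it rests on the plate, and let go of it. Keep hold of it until it is down (do not drop it in), and leave the short stub standing where it is.

Things in the scene. Friction and masses are not known exactly. Their poses are not given: they have to be found in the camera images.
- post_mid (a point): centre (half-way up) of the tall post: a loose galvanized steel tube 27 mm in diameter and 100 mm long with a thin flat black end cap, about 0.2 kg, standing upright on the worktop; z axis up along the tube; its lower end is 50 mm below this point and its top 50 mm above
- stub_mid (a point): centre (half-way up) of the short stub: the same tube and cap, loose, but only 60 mm long, standing upright on the worktop; not to be moved
- square_foot_mouth (a point): centre of the open mouth of the sleeve on the square foot, 36 mm above the worktop; the foot is a dark steel plate 80 x 80 mm and 6 mm thick, bolted to the worktop, with a vertical round sleeve in the middle (outside 48 mm, bore 41 mm in diameter, 30 mm deep from the mouth down to the plate, which is its floor); z axis up, x and y along the plate's sides. A post that is fully down has its centre 20 mm above this point
- round_foot_mouth (a point): centre of the mouth of the sleeve on the round foot, 36 mm above the worktop: the same sleeve on a round plate 84 mm in diameter, also bolted down; not wanted here

How it is judged (in metres and radians):
On the way:
1. the tall post is lowered by the gripper into the sleeve of the square foot, its lower end within 15 mm of the plate while still held (horizontal distance between post_mid and square_foot_mouth below 0.014 m and z of post_mid in the frame of square_foot_mouth below 0.035 m and angle between post_mid's own z axis and vertical below 0.25 rad and contact force between the fingers and post above 0.5 N), for 0.05 s.
At the end, for the whole second after the job is handed in: The tall post stands at rest in the square foot's sleeve, its centre within 12 mm of the sleeve's axis and 15 to 25 mm above the mouth (its lower end on the plate), within 10 degrees of upright, released; the short stub is within 20 mm of where it stood (horizontal distance between post_mid and square_foot_mouth below 0.012 m and z of post_mid in the frame of square_foot_mouth between 0.015 and 0.025 m and angle between post_mid's own z axis and vertical below 0.17 rad and linear speed of post below 0.02 m/s and distance of stub_mid from where it was at the start of the episode below 0.02 m); the robot touches nothing.
It fails at once if the short stub is moved by more than 20 mm (distance of stub_mid from where it was at the start of the episode above 0.02 m).
It also fails if it takes over 38 s, if anything falls off the work surface, if the arm or the gripper's body presses on something with over 40 N, if the wrist force passes 120 N, or if a joint passes its speed limit or range.

## Working session

There is one attempt and no reset: what is moved stays moved. The work goes in short steps, Python scripts to look and compute and a shell command to move; the robot and the scene stay as the last step left them, time stands still between calls to the robot, and variables do not carry over. Pictures are saved under pics/ and viewed, about 8 in all and at most 12, crops included, and the job is handed in when it is done.

```bash
mkdir -p pics; cat > h.py <<'E'
import numpy as np, cv2, json
from station import arm
def snap(n,f):
    im=arm.read_camera(n); cv2.imwrite('pics/'+f,im); return im
def cast(n,uv,z,obs=None):
    c=arm.calibration(n); d=np.linalg.inv(np.array(c["K"]))@[uv[0],uv[1],1]
    if n=="wrist":
        from scipy.spatial.transform import Rotation as R
        T=np.array(c["tool_from_camera"]); Rw=R.from_euler('xyz',obs["tcp_rot"],degrees=True).as_matrix()
        o=Rw@T[:3,3]+obs["position"]; d=Rw@T[:3,:3]@d
    else:
        Rc=np.array(c["R"]); o=-Rc.T@np.array(c["t"]); d=Rc.T@d
    return o+d*(z-o[2])/d[2]
E
python3 - <<'E'
from h import *
o=arm.get_obs(); print(o)
a=snap("scene","s1.png"); b=snap("side","d1.png"); c=snap("wrist","w1.png")
print(arm.calibration("wrist"))
for n in("scene","side"):
    c=arm.calibration(n);print(n,-np.array(c["R"]).T@np.array(c["t"]), np.array(c["R"])[2])
E
```

```text
{'t': 0.0, 'joint_positions': array([ 79.76879542,  28.75369539, -24.45146848,  88.89148152,
        12.64965281,  65.21921386, -12.04756839]), 'qvel': array([-0.02856787, -0.02213931, -0.01798113, -0.00292289, -0.09173972,
       -0.01164944, -0.04644245]), 'joint_efforts': array([ 8.52633480e-05, -5.66592193e+01, -5.81595361e+00, -2.79107594e+01,
       -6.86458452e-02,  3.09670880e-02,  1.49227781e-04]), 'position': array([ 0.27756394, -0.58702323,  0.24467658]), 'tcp_rot': array([-1.79888644e+02, -4.14646412e-03,  2.53141515e+01]), 'ft_force': array([-0.86257415,  0.23794525,  0.64181797]), 'ft_torque': array([ 0.01416284, -0.01934825, -0.01864441]), 'opening': 0.09205537008445609}
{'K': array([[350.48548854,   0.        , 320.69139996],
       [  0.        , 350.48548854, 241.33913409],
       [  0.        ,   0.        ,   1.        ]]), 'tool_from_camera': array([[ 4.36073615e-05, -9.61804019e-01, -2.73738977e-01,
         7.37423984e-02],
       [ 9.99999897e-01,  1.65472365e-04, -4.22097832e-04,
         8.19663377e-05],
       [ 4.51271627e-04, -2.73738930e-01,  9.61803927e-01,
        -1.39730539e-01],
       [ 0.00000000e+00,  0.00000000e+00,  0.00000000e+00,
         1.00000000e+00]])}
scene [ 0.89261116 -0.49887237  0.5424913 ] [-0.46931612  0.65296397 -0.5944581 ]
side [ 0.48650985 -0.70841949  0.78187857] [ 0.02671726  0.69701393 -0.71655968]
```

View pics/s1.png

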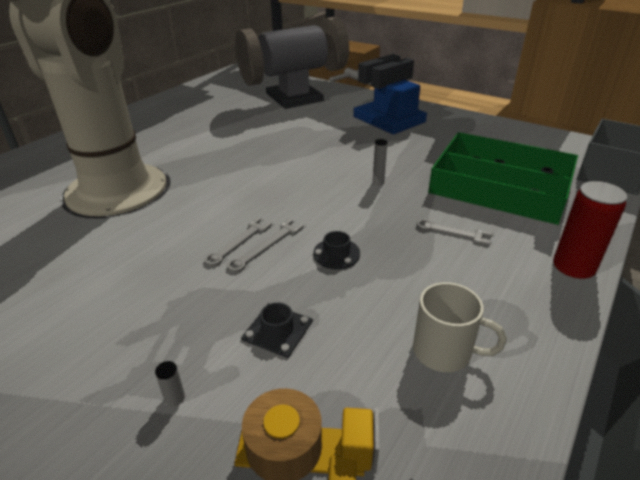

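View pics/d1.png

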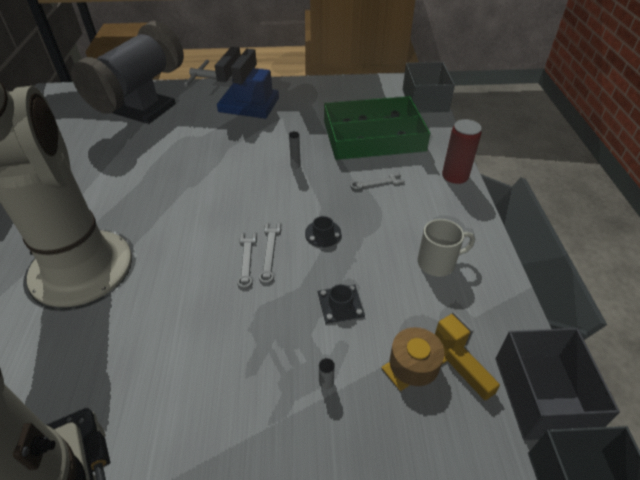

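The scene view shows one tube at (380,142) with its base near (379,184), and another at (166,369) with its base near (173,402). The square foot's mouth is at (277,311). In the side view these are at (294,135), (327,365) and (342,290). I'll triangulate them to tell which tube is tall.

```bash
python3 - <<'E'
from h import *
P=[]
for n in("scene","side"):
    c=arm.calibration(n);P.append(np.array(c["K"])@np.c_[c["R"],c["t"]])
for k,a,b in [("far top",(380,143),(294,135)),("near top",(166,369),(327,365)),("sq mouth",(277,311),(342,290)),("rd mouth",(337,240),(323,223))]:
    X=cv2.triangulatePoints(P[0],P[1],np.float64(a),np.float64(b))[:,0];X=X[:3]/X[3]
    print(k,X.round(3),[cast("scene",a,z).round(3)[:2].tolist()+cast("side",b,z).round(3)[:2].tolist() for z in(.1,.06,.036)])
# plate edges orientation: dark quad corners in side
for k,uv in [("l",(243,340)),("t",(272,306)),("r",(312,323)),("b",(290,356))]: print(k,cast("scene",uv,.006).round(3))
E
```

```text
far top [0.472 0.334 0.098] [[0.473, 0.332, 0.472, 0.329], [0.435, 0.407, 0.471, 0.39], [0.413, 0.452, 0.47, 0.426]]
near top [ 0.517 -0.297  0.059] [[0.548, -0.313, 0.516, -0.323], [0.517, -0.296, 0.518, -0.3], [0.498, -0.286, 0.519, -0.286]]
sq mouth [ 0.558 -0.128  0.042] [[0.597, -0.171, 0.552, -0.173], [0.57, -0.141, 0.556, -0.142], [0.554, -0.123, 0.558, -0.123]]
rd mouth [0.532 0.075 0.032] [[0.579, -0.001, 0.527, 0.003], [0.551, 0.044, 0.53, 0.045], [0.534, 0.071, 0.531, 0.07]]
l [ 0.529 -0.175  0.006]
t [ 0.52  -0.097  0.006]
r [ 0.594 -0.092  0.006]
b [ 0.604 -0.16   0.006]
```

Tops triangulate at 98 mm for the far tube, so that is the tall post, at (0.472, 0.331). The near one is 59 mm, so it is the stub. The two views agree on the square mouth, at (0.556, -0.123). I'll travel high via (0.53, 0) to a point above the post.

```bash
python3 -m handwheel '[[0,0.479,-0.423,-0.03,-0.5],[0,0.479,-0.423,-0.03,-0.5],[0,0.479,-0.423,-0.03,-0.5],[0,0.479,-0.423,-0.03,-0.5],[0,0.479,-0.423,-0.03,-0.5],[0,0.479,-0.423,-0.03,-0.5],[0,0.479,-0.423,-0.03,-0.5],[0,0.479,-0.423,-0.03,-0.5],[0,0.479,-0.423,-0.03,-0.5],[0,0.479,-0.423,-0.03,-0.5],[0,0.479,-0.423,-0.03,-0.5],[0,0.568,-0.747,-0.03,-1],[0,0.568,-0.747,-0.03,-1],[0,0.568,-0.747,-0.03,-1],[0,0.568,-0.747,-0.03,-1],[0,0.568,-0.747,-0.03,-1],[0,0.568,-0.747,-0.03,-1],[0,0.568,-0.747,-0.03,-1],[0,0.568,-0.747,-0.03,-1],[0,0.568,-0.747,-0.03,-1]]' 30
python3 - <<'E'
from h import *
o=arm.get_obs(); print(o["t"],o["position"],o["tcp_rot"],o["joint_positions"]); snap("wrist","w2.png")
E
```

```text
t: 2.65
position: [0.4731, 0.3283, 0.2755]
tcp_rot: [180.0, 0.1, 70.1]
ft_force: [0.9, 0.1, 0.3]
opening: 0.092
2.65 [0.47307077 0.32833038 0.27547214] [1.79963901e+02 7.03977075e-02 7.01300403e+01] [  3.3759993   26.39056374 -54.03628036  97.24698356  22.85905959
  68.22395365 -76.39544988]
```

View pics/w2.png

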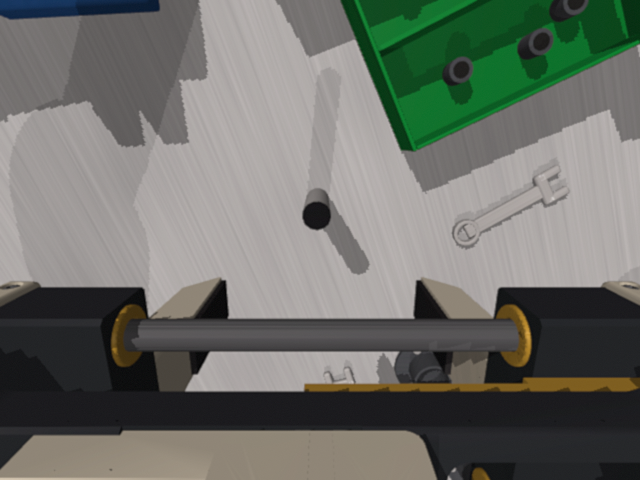

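The wrist view shows the post's black cap at (317,215). The green bin's nearest corner is at (410,150), clear of the jaws.

```bash
python3 - <<'E'
from h import *
o=arm.get_obs(); im=cv2.imread('pics/w2.png')
m=(im.max(2)<45).astype('u1'); n,l,s,c=cv2.connectedComponentsWithStats(m); k=l[215,317]; print(s[k],c[k])
y=np.radians(o["tcp_rot"][2]); C,S=np.cos(y),np.sin(y)
for uv,z in((c[k],.1),((410,150),.05)):
    p=cast("wrist",uv,z,o); d=p-o["position"]; print(p,"tool",d[0]*C+d[1]*S,d[0]*S-d[1]*C)
print(s[k][2]*(cast("wrist",(318,215),.1,o)-cast("wrist",(317,215),.1,o)))
E
```

```text
[303 202  27  27 569] [316.46221441 215.03866432]
[0.47241745 0.3383115  0.1       ] tool 0.008939572257731652 -0.0038271749391207968
[0.57998869 0.35954181 0.05      ] tool 0.06544845432287022 0.09013581769103719
[ 0.02325396 -0.00839787  0.        ]
```

```bash
python3 -m handwheel '[[0,0.008,-0.004,0.04,0],[0,0.008,-0.004,0.08,0],[0,0.008,-0.004,0.12,0],[0,0.008,-0.004,0.15,0],[0,0.008,-0.004,0.18,0],[0,0.008,-0.004,0.2,0],[0,0.008,-0.004,0.207,0],[0,0.008,-0.004,0.207,0],[0.5,0.008,-0.004,0.207,0],[0.7,0.008,-0.004,0.207,0],[0.85,0.008,-0.004,0.207,0],[1,0.008,-0.004,0.207,0],[1,0.008,-0.004,0.207,0],[1,0.008,-0.004,0.207,0],[1,0.008,-0.004,0.207,0]]' 30
python3 - <<'E'
from h import *
o=arm.get_obs(); print(o["t"],o["position"],o["tcp_rot"]); snap("wrist","w3.png")
E
```

```text
t: 4.58
position: [0.471, 0.3394, 0.0687]
tcp_rot: [180.0, -0.0, 70.3]
ft_force: [-1.5, 0.1, 4.2]
opening: 0.0268
4.575 [0.47102799 0.33942371 0.06873383] [ 1.79991253e+02 -3.90787656e-04  7.03143770e+01]
```

View pics/w3.png

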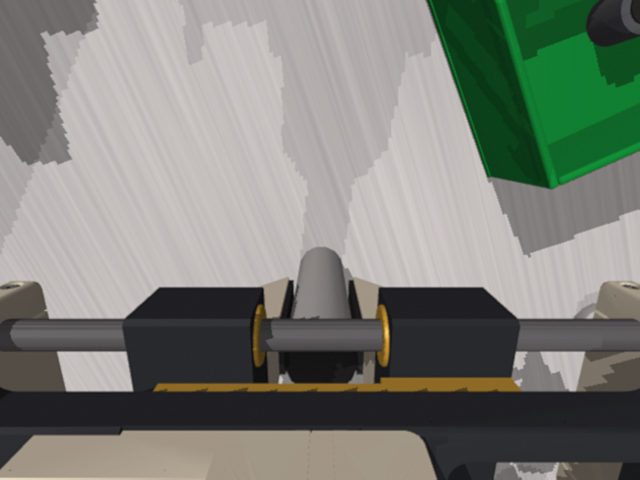

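Gripped: the opening is 26.8 mm, against a 27 mm tube. Next I lift and carry it to the square foot.

```bash
python3 -m handwheel '[[1,0,0,-0.03,0],[1,0,0,-0.07,0],[1,0,0,-0.11,0],[1,0,0,-0.15,0],[1,-0.02,0.012,-0.18,0],[1,-0.06,0.035,-0.2,0],[1,-0.1,0.058,-0.2,0],[1,-0.14,0.081,-0.2,0],[1,-0.18,0.105,-0.2,0],[1,-0.22,0.128,-0.2,0],[1,-0.26,0.151,-0.2,0],[1,-0.3,0.174,-0.2,0],[1,-0.34,0.198,-0.2,0],[1,-0.375,0.218,-0.2,0],[1,-0.395,0.23,-0.2,0],[1,-0.406,0.236,-0.2,0],[1,-0.406,0.236,-0.2,0],[1,-0.406,0.236,-0.2,0],[1,-0.406,0.236,-0.2,0]]'
python3 - <<'E'
from h import *
o=arm.get_obs(); print(o["t"],o["position"],o["tcp_rot"],o["opening"]); snap("wrist","w4.png")
E
```

```text
t: 7.0
position: [0.5564, -0.1207, 0.2689]
tcp_rot: [180.0, -0.0, 70.5]
ft_force: [0.3, -0.2, -0.9]
opening: 0.0265
7.0 [ 0.55639455 -0.12066203  0.26893979] [ 1.79990611e+02 -1.56680407e-02  7.04559933e+01] 0.026463296695128282
```

View pics/w4.png

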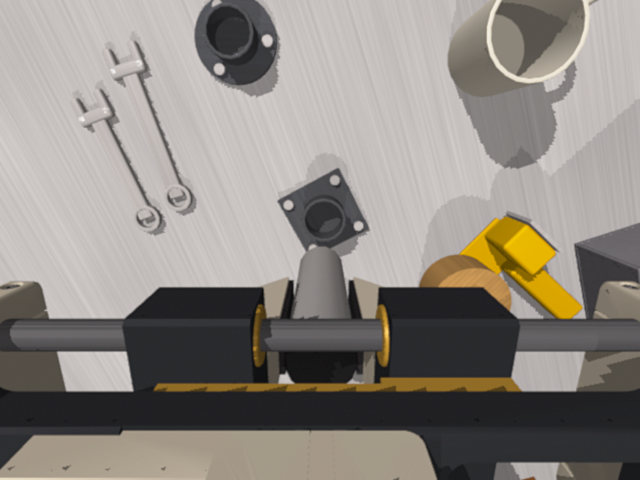

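The square foot is just ahead of the post's lower end. Its bore is centred near (324,218), with screws at (288,205), (335,181), (358,226) and about (312,249). The post still hangs straight.

```bash
python3 - <<'E'
from h import *
o=arm.get_obs(); im=cv2.imread('pics/w4.png')
g=im.max(2); cr=g[165:265,265:385]; cv2.imwrite('pics/c4.png',cv2.resize(im[165:265,265:385],None,fx=6,fy=6,interpolation=cv2.INTER_CUBIC)*1)
y=np.radians(o["tcp_rot"][2]); C,S=np.cos(y),np.sin(y)
for uv,z in(((323.3,215.2),.008),((324,218),.036)):
    p=cast("wrist",uv,z,o); d=p-o["position"]; print(p,"tool",d[0]*C+d[1]*S,d[0]*S-d[1]*C)
p=[cast("wrist",u,.036,o) for u in((305,218),(344,218))]; print(np.linalg.norm(p[0]-p[1]))
E
```

```text
[ 0.55635207 -0.13005438  0.008     ] tool -0.008546977834409653 0.002989187127319818
[ 0.55776962 -0.12774365  0.036     ] tool -0.005894927369886768 0.003550930091232452
0.04231019057126521
```

View pics/c4.png

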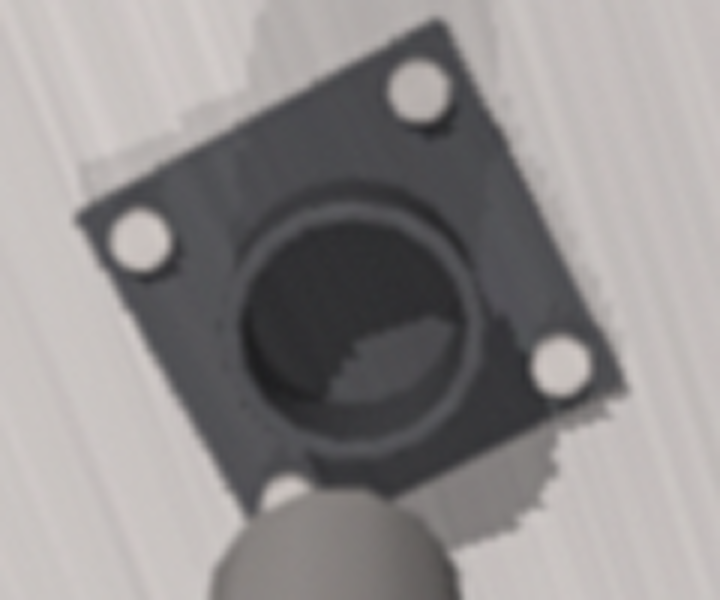

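From the crop, the ring centre is at (325,219.9) and the plate centre at about (323.5,215.4). Both put the correction at about x -8 mm, y +4 mm. I'll move over, go down to about 15 mm above the mouth, and check again.

```bash
python3 -m handwheel '[[1,-0.004,0.002,0.02,0],[1,-0.008,0.004,0.05,0],[1,-0.008,0.004,0.08,0],[1,-0.008,0.004,0.11,0],[1,-0.008,0.004,0.135,0],[1,-0.008,0.004,0.149,0],[1,-0.008,0.004,0.149,0],[1,-0.008,0.004,0.149,0]]'
python3 - <<'E'
from h import *
o=arm.get_obs(); print(o["t"],o["position"],o["tcp_rot"],o["opening"]); a=snap("wrist","w5.png"); b=snap("side","d5.png"); c=snap("scene","s5.png")
f=lambda i:cv2.resize(i,(400,300),interpolation=cv2.INTER_AREA)
g=lambda i,x,y:cv2.resize(i[y:y+150,x:x+200],(400,300),interpolation=cv2.INTER_CUBIC)
cv2.imwrite('pics/m5.png',np.hstack([np.vstack([g(a,220,160),f(a)]),np.vstack([g(b,240,200),g(c,180,220)])]))
E
```

```text
t: 8.05
position: [0.5581, -0.1311, 0.1204]
tcp_rot: [179.9, -0.0, 70.3]
ft_force: [0.0, 0.6, -1.5]
opening: 0.0263
8.05 [ 0.55813116 -0.13114158  0.12044169] [ 1.79924479e+02 -1.83727003e-02  7.03206366e+01] 0.026323675874886085
```

View pics/m5.png

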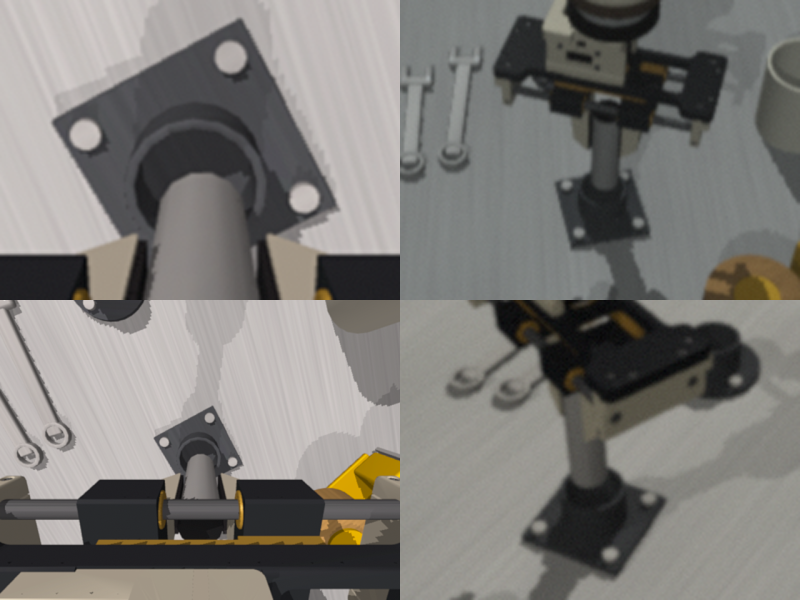

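```bash
python3 - <<'E'
from h import *
o=arm.get_obs()
y=np.radians(o["tcp_rot"][2]); C,S=np.cos(y),np.sin(y)
for n,u,z in(("ring far edge",(318.3,219),.036),("post bottom far edge",(321,246.3),o["position"][2]-.0687),("ring L",(282.5,243),.036),("ring R",(354,243),.036)):
    p=cast("wrist",u,z,o); d=p-o["position"]; print(n,"tool",d[0]*C+d[1]*S,d[0]*S-d[1]*C)
E
```

```text
ring far edge tool 0.025060412881179057 -0.0014145214762458233
post bottom far edge tool 0.011235886162116569 0.0003191403896582435
ring L tool 0.008728341562399853 -0.02531185828088064
ring R tool 0.008711032309586978 0.02236374342959854
```

The ring centre is at tool (+1, -1.5) mm and the post's lower end at about (-2, 0) mm. That is within the 7 mm clearance. I'll trim by x +2.5 mm, y -1.5 mm and lower.

```bash
python3 -m handwheel '[[1,0.0025,-0.0015,0,0],[1,0.0025,-0.0015,0.01,0],[1,0.0025,-0.0015,0.02,0],[1,0.0025,-0.0015,0.03,0],[1,0.0025,-0.0015,0.038,0],[1,0.0025,-0.0015,0.042,0],[1,0.0025,-0.0015,0.044,0],[1,0.0025,-0.0015,0.045,0],[1,0.0025,-0.0015,0.045,0]]'
```

```text
t: 9.32
position: [0.5571, -0.1284, 0.075]
tcp_rot: [180.0, -0.0, 70.3]
ft_force: [0.2, -0.8, -1.6]
opening: 0.0266
```

```bash
python3 -m handwheel '[[1,0,0,0.0007,0],[1,0,0,0.0014,0],[1,0,0,0.0014,0]]'
```

```text
t: 9.7
position: [0.5572, -0.1284, 0.0747]
tcp_rot: [179.9, 0.0, 70.3]
ft_force: [-2.5, -0.8, 7.7]
opening: 0.0266
```

The vertical force went from -1.6 to +7.7 N, with the TCP at the expected 74.7 mm, so the post is on the plate. Now I release and retreat straight up.

```bash
python3 -m handwheel '[[0.6,0,0,0,0],[0.5,0,0,0,0],[0.4,0,0,0,0],[0.4,0,0,0,0],[0.3,0,0,0,0],[0.3,0,0,0,0],[0.3,0,0,-0.02,0],[0.3,0,0,-0.05,0],[0.3,0,0,-0.09,0],[0.3,0,0,-0.13,0],[0.3,0,0,-0.17,0],[0.3,0,0,-0.2,0],[0.3,0,0,-0.2,0],[0.3,0,0,-0.2,0]]'
python3 - <<'E'
from h import *
o=arm.get_obs(); print(o["t"],o["position"],o["tcp_rot"]); a=snap("wrist","w6.png"); b=snap("side","d6.png"); c=snap("scene","s6.png")
f=lambda i:cv2.resize(i,(400,300),interpolation=cv2.INTER_AREA)
g=lambda i,x,y:cv2.resize(i[y:y+150,x:x+200],(400,300),interpolation=cv2.INTER_CUBIC)
cv2.imwrite('pics/m6.png',np.hstack([np.vstack([g(a,220,160),g(b,240,280)]),np.vstack([g(b,240,200),g(c,130,260)])]))
# stub untouched?
for n,im,r in(("d",b,(310,355,345,395)),("s",c,(145,355,190,410))):
    old=cv2.imread(f'pics/{n}1.png'); x0,y0,x1,y1=r; print(n,cv2.absdiff(old,im)[y0:y1,x0:x1].mean())
E
```

```text
t: 11.45
position: [0.5565, -0.1283, 0.2736]
tcp_rot: [180.0, 0.0, 70.3]
ft_force: [0.3, -0.4, 0.2]
opening: 0.0643
11.45 [ 0.55648101 -0.12834127  0.27357243] [1.79991969e+02 2.78460141e-02 7.03221298e+01]
d 7.913333333333333
s 11.545993265993266
```

View pics/m6.png

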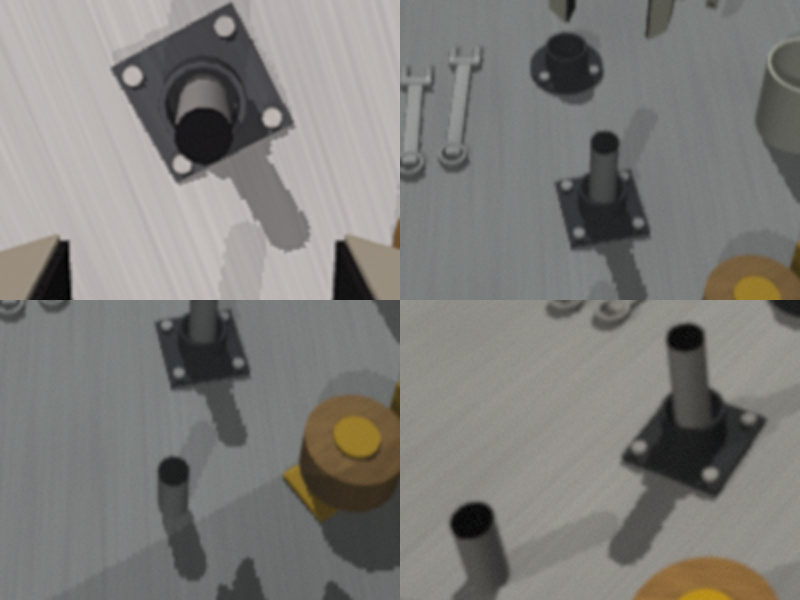

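The post stands upright in the sleeve, the gripper is clear, and the stub is still standing where it was. The stub pixel differences look like changed shadow and lighting. I'll triangulate both tops once, then hand in.

```bash
python3 - <<'E'
from h import *
P=[]
for n in("scene","side"):
    c=arm.calibration(n);P.append(np.array(c["K"])@np.c_[c["R"],c["t"]])
ok=1
for k,a,b,e in (("post",(273,279),(342.5,271),(.557,-.127,.106)),("stub",(166.5,370),(327,365.5),(.517,-.297,.059))):
    X=cv2.triangulatePoints(P[0],P[1],np.float64(a),np.float64(b))[:,0];X=X[:3]/X[3]; d=np.abs(X-e).max(); print(k,X.round(3),d.round(4)); ok&=d<.01
if ok: print("closing",arm.close_job())
E
```

```text
post [ 0.556 -0.129  0.103] 0.0031
stub [ 0.517 -0.297  0.057] 0.002
the job is handed in; nothing more can be done
closing None
```

The tall post now stands upright in the square foot's sleeve, released, and I handed the job in at about 11.5 s of the 38 s allowed. `close_job()` gives no verdict, so what follows is from my own measurements.

- **Lowering:** I gripped the post 20 mm above its centre with 30 N and held it until it was down. The vertical force rose from -1.6 N to +7.7 N with the TCP at 74.7 mm, the height expected for the post resting on the plate.
- **Post position:** after release, its top triangulates to (0.556, -0.129, 0.103). That is within about 3 mm of the expected (0.557, -0.127, 0.106), and it looks upright in all three views.
- **Stub:** its top is within 2 mm of where it started, which is about my measuring error. The raw pixel difference around it was not zero; I put that down to changed shadows.
- **Robot:** the gripper is about 0.2 m above the release height and touching nothing.
- **Disagreement:** the fixed cameras put the sleeve mouth at y = -0.123, while the wrist camera put it at about -0.128. I used the wrist value, and the post went in without any sideways force showing.

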